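# Start a leak test on a watch

### The job

Leak-test the watch that lies in the open chamber of the vacuum tester, with your fingertips and without grasping or lifting anything: switch the tester on by pressing the raised half of the mains rocker, push the lid fully shut, press the third of the four square programme keys (counted from the rocker) all the way in and let it come up, then press the large round start key in the same way. Keep to that order, press none of the other keys, and leave the watch in the chamber and the things lying around where they are.

Things in the scene. Friction and masses are not known exactly. Their poses are not given: they have to be found in the camera images.
- tester: Vacuum leak tester for watches, fixed on the bench: a white housing 250 mm deep (its x) and 300 mm wide (its y), origin at the centre of its underside on the table, z up; its operator's side (-x) faces the robot at yaw 0. The rear part (x above -35 mm) has a flat top 66 mm high; on it, at the right (x 11 to 121, y -145 to -50 mm), a display head 100 mm high with a paper strip up to 115 mm
- chamber_rim (a point): Centre of the mouth of the round chamber, on the tester's rear part at its x 40, y 55 mm: an aluminium tube 120 mm across outside, wall 6 mm, rim 96 mm above the table
- panel_mid (a point): Middle of the grey key panel's surface, in front of the rear part (tester's x -77, y 0, 54 mm high); its z axis is the panel's normal, its x axis runs up the slope: 10 degrees, rising towards the chamber. The panel is 94 x 288 mm. One row on it, 10 mm down-slope of the middle: mains rocker at y 112, square keys 1 to 4 at y 62, 24, -14, -52, round start key at y -106 mm
- rocker_raised (a point): Middle of the upper face of the rocker's far (chamber-side) half, 13 mm from the fold; moves with it. The black cap is 36 mm long (along x) and 24 mm wide, a shallow V: when off, its near half lies parallel to the panel and its far half stands up by 18 degrees. Pressed fully, the far half lies parallel to the panel, about 6 mm above it; the point is then about 4 mm lower than at the start
- rocker (a joint): Mains rocker, rad: 0 = off (far half raised), 0.32 = on (far half fully down); about 3 N at the end of the far half moves it, and it stays where it is left
- lid (a joint): Angle of the chamber lid, rad: 0 = fully shut (lying on the chamber's rim), at the start 0.5 to 0.85 (open, front edge up). Stiff hinge: it stays where it is left; 1 to 2 N down on the tab moves it. Limit 1.3
- lid_hinge (a point): Point on the lid's hinge axis, which lies along the tester's y behind the chamber, 102 mm above the table; the lid swings up about it
- lid_tab (a point): Point on the upper face of the lid's push tab, mid-width, 147 mm from the hinge axis; moves with the lid (108 mm above the table when shut). The lid is a clear disc 124 mm across, 12 mm thick, in an aluminium ring (upper faces level with this point); the tab at its front is 40 mm wide and ends 13 mm beyond this point. When shut, the tab's end hangs over the upper edge of the panel, not over the keys
- key3_top (a point): Centre of the top of the third square programme key, the one to press; moves with the key. Key caps are 17 mm square, stand 7 mm proud of the panel, 38 mm apart centre to centre; they move 4 mm along the panel's normal (10 degrees from the vertical, leaning to the tester's -x)
- key3 (a joint): Travel of the third key, m: 0 = up, 0.004 = fully in; a spring returns it, 1.6 N starts it, 4 N pushes it fully in
- key1 (a joint): Travel of the first square key (next to the rocker), same kind as key3, not to be pressed
- key2 (a joint): Travel of the second square key, same kind, not to be pressed
- key4 (a joint): Travel of the fourth square key, same kind, not to be pressed
- start_key_top (a point): Centre of the top of the round start key, 30 mm across, standing 8 mm proud of the panel; moves with the key, along the panel's normal
- start_key (a joint): Travel of the start key, m: 0 = up, 0.004 = fully in; a spring returns it, 2 N starts it, 5 N pushes it fully in
- watch: The steel watch head, 40 mm across and 10 mm thick, lying loose, dial up, on a rubber rest in the middle of the chamber, below the rim; origin under its centre; leave it there
- case_back: Loose steel case back, a disc 34 mm across and 5 mm thick, on the housing's top behind the third and fourth keys; origin under its centre; leave it
- loupe: Watchmaker's black eye loupe, 36 mm across and 30 mm high, standing loose on the table near the tester; origin under its centre; leave it
- tweezers: Steel tweezers, 125 mm long (x) and 9 mm high, lying loose in front of the tester; origin under the middle; leave them
- jar: Low round glass jar with a clear lid, 54 mm across and 40 mm high, standing loose near the tester; origin under its centre; leave it
- blower: Red-brown rubber dust blower, a bulb 54 mm across with an upright nozzle, 92 mm high, standing loose near the tester; origin under its centre; leave it
- holder: Small steel movement holder with a brass watch movement in its jaws, 58 x 26 mm and 16 mm high, loose near the tester; origin under its centre; leave it
- brush: Slim cleaning brush with a wooden handle, 150 mm long (x) and 10 mm thick, lying loose beside the tester; origin under the middle; leave it

How it is judged:
By the outcome, as a careful person would: the job done as asked, in the order asked, and still so for the second after the job is handed in, with the robot touching nothing.
It also fails if it takes over 54 s, if anything falls off the work surface, if the arm or the gripper's body presses on something with over 40 N, if the wrist force passes 120 N, or if a joint passes its speed limit or range.

### The arm

A 6-joint arm with a two-finger parallel gripper is mounted at the origin on the work surface. World frame = base frame: x ahead of the robot, y to its left, z up, the work surface at z = 0. Lengths are in mm, angles in rad, forces in N, time in s.
With the tool pointing down it reaches from about 250 to 800 mm from the base axis. Payload 8.5 kg.
Tool frame: the origin (TCP) lies on the centre line of the jaws, within the pads' length; the fingertips stand 14 mm ahead of it and the grasp point (between the pads) lies 5 mm behind it; z points along the fingers, y is the direction in which the jaws open and shut (so a half turn about z gives the same grasp; the last joint's range is limited). The gripper opens to 85 mm and grips with 20 to 120 N. Pads are 22 mm wide; open, the fingers measure 114 mm over their backs; the gripper's body (76 mm by 85 mm) begins 54 mm behind the grasp point. The pads swing forward as they close: fully open they stand 13 mm farther back than shut.
Start: joints at [-1.141, 0.238, -0.013, 1.319, 0, 1.571], TCP at [218.742, -477.213, 245.276] pointing down, gripper open.
Joint ranges: [-2.66, 2.66], [-1.03, 1.9], [-1.14, 1.46], [-1.82, 2.27], [-1.45, 1.34], [-3.14, 3.14]. Speed limits (rad/s): [2.22, 2.22, 2.79, 3.14, 3.14, 3.14].

### API

Orientations are given as [roll, pitch, yaw] about the fixed x, y, z axes, in that order (R = Rz(yaw) Ry(pitch) Rx(roll)).
In Python, from cell import robot, viewer, ticket, masks_of gives the robot as it stands.
- The arm moves only by the tool play_rows, never from a script. Its argument "commands" is a list of rows, each an object of numbers: "ax", "ay", "az": the turn, a rotation vector about the tool's x, y, z in degrees; "x", "y", "z": the shift along the tool's x, y, z in mm; "fingers": the opening, from -1 (shut) to 1 (fully open), so that 0 is half open. A call has 1 to 10 rows; each row is the pose to reach, as a shift and turn from the pose commanded when the call began, along the tool's axes at that moment; what a row does not reach only later rows make up. A row lasts 1/12 s, in which the tool goes at most 41.7 mm and 7.16 degrees, less where a joint would pass 70% of its speed; a pose out of reach is approached as far as the arm can. A call with a gripper value outside its range is refused whole. The fingers move at their own pace and stop on an object; "squeeze" is the grip in N (left out, the last holds). Time passes only in rows, so rows that repeat a pose let the fingers close. It gives the time, the measured TCP pose, the force and the opening at its end, in the units of the state.
- robot.observe(): the state, without advancing time (a new reading comes with each control period).
- viewer.snapshot(name): name is "side" or "top" or "wrist"; returns (picture, depth): 400x640x3 uint8, blue, green, red; 400x640 float32, mm along the optical axis (not along the pixel's ray), 0 where there is no reading.
- viewer.camera_model(name): a dict with "intrinsics" (3x3 intrinsics, pixels), "D" ([k1, k2, p1, p2, k3] as OpenCV has them; the pictures are not rectified), "cam_to_world" (4x4, takes a point from camera to world coordinates). Camera axes: x right, y up, looking along -z (the intrinsics and any distortion apply to the point x, -y, -z); pixel columns grow to the right and rows downward; lengths in mm; the calibration is good to about 2 mm. A picture is of the moment at which its call begins: read the wrist's pose just before it. camera_model takes no time and is no camera call; for the wrist camera it gives the pose at the moment of the call.
- ticket.sign_off(): hands the job in, once; it reports no verdict.
Trained networks look in the newest picture that a camera, given by its name, has taken for a name from the list of things; names that differ only in an ending like _2 or _b are one class to them, and where a whole thing is asked for, a point or a joint stands for the part that bears it (a point fixed in the world has none). Each returns a list of dicts, best first, with "p" (0 to 1); they miss things now and then, are a little off and sometimes report something else, mostly with a low value. They report only what shows in the picture. A call takes as long as a camera call.
- masks_of(name, camera): "region" (400x640 bool, what is visible of it) and "extent" ([left, top, width, height] in pixels, round what is visible of it).
The state is a dict: "time": time; "qpos": joint angles; "joint_velocities": joint speeds; "joint_torque": joint torques, N m; "position": TCP position; "tcp_rot": TCP orientation; "ft_force": force on the tool from outside, world axes, zero at the start; "torque": the same for the moment, N m; "width": finger opening in mm.
Only numpy, scipy, OpenCV 4.12 (cv2) and the standard library are available. Lean on these libraries where they do the work, as an engineer would, in place of code of your own. Each camera call takes 0.05 s, during which the arm holds its last target. There are 200 camera calls.

## Working session

There is one attempt and no reset: what is moved stays moved. The work goes in short steps, Python scripts to look and compute and a tool call to move; the robot and the scene stay as the last step left them, time stands still between calls to the robot, and variables do not carry over. Pictures are saved under pics/ and viewed, about 8 in all and at most 12, crops included, and the job is handed in when it is done.

Besides the shell and the picture viewer there is one more tool, called after ">>>" as a command line: name --argument value ..., lists and objects as JSON in quotes. play_rows: Moves the arm, as the interface text tells. Its arguments: {"type":"object","properties":{"commands":{"type":"array"},"squeeze":{"type":"number"}},"required":["commands"]}

```bash
mkdir -p pics; ls; python3 - <<'E'
from cell import robot, viewer, masks_of
import cv2,numpy as np
s=robot.observe();print({k:np.round(v,3).tolist() for k,v in s.items()})
ims=[]
for n in("top","side"):
    p,d=viewer.snapshot(n);np.savez(f"{n}0.npz",p=p,d=d);ims.append(p)
    m=viewer.camera_model(n);print(n,np.round(m["intrinsics"],1).tolist(),np.round(m["D"],3),np.round(m["cam_to_world"],3).tolist())
    for k in("tester","rocker_raised","key3_top","start_key_top","lid_tab","watch"):
        r=masks_of(k,n)
        print(n,k,[(round(float(q["p"]),2),q["extent"]) for q in r[:3]])
cv2.imwrite("pics/a.png",ims[0]);cv2.imwrite("pics/b.png",ims[1])
E
```

```text
pics
{'time': 0.0, 'qpos': [-1.141, 0.239, -0.014, 1.319, -0.0, 1.571], 'joint_velocities': [0.0, 0.001, 0.002, 0.0, 0.001, 0.0], 'joint_torque': [-0.0, -53.879, 34.643, 0.019, -0.0, -0.0], 'position': [218.585, -476.888, 244.689], 'tcp_rot': [-3.14, 0.0, 0.43], 'ft_force': [-0.85, -0.243, 0.13], 'torque': [-0.016, -0.028, 0.044], 'width': 85.549}
top [[505.2, 0.0, 319.8], [0.0, 505.2, 199.1], [0.0, 0.0, 1.0]] [-0.151  0.     0.     0.     0.   ] [[-0.0, 0.987, -0.163, 407.516], [-1.0, -0.001, -0.007, 33.878], [-0.007, 0.163, 0.987, 1072.957], [0.0, 0.0, 0.0, 1.0]]
top tester []
top rocker_raised [(0.75, [228.9, 261.4, 16.6, 20.0]), (0.5, [291.1, 208.9, 12.6, 16.0])]
top key3_top [(0.6, [290.2, 252.4, 11.1, 4.6]), (0.6, [364.7, 130.5, 14.4, 64.1]), (0.56, [376.6, 212.5, 27.0, 31.5])]
top start_key_top [(0.71, [335.5, 239.0, 13.1, 14.1]), (0.68, [211.7, 159.7, 64.0, 59.6])]
top lid_tab [(0.92, [211.6, 161.7, 63.9, 54.5])]
top watch []
side [[520.6, 0.0, 319.8], [0.0, 520.6, 203.4], [0.0, 0.0, 1.0]] [0.056 0.    0.    0.    0.   ] [[-0.87, 0.268, -0.413, 101.464], [-0.493, -0.479, 0.726, 821.239], [-0.004, 0.836, 0.549, 706.701], [0.0, 0.0, 0.0, 1.0]]
side tester [(0.75, [212.2, 185.1, 166.8, 144.7])]
side rocker_raised [(0.6, [319.8, 284.3, 21.3, 14.5])]
side key3_top [(0.7, [213.0, 185.6, 166.6, 146.4]), (0.59, [364.1, 298.6, 15.4, 19.8])]
side start_key_top [(0.62, [352.5, 220.2, 13.7, 10.9])]
side lid_tab [(0.74, [230.2, 194.6, 71.4, 52.6]), (0.6, [342.3, 245.6, 9.6, 8.1])]
side watch [(0.62, [259.8, 246.1, 29.8, 18.0])]
```

```bash
python3 - <<'E'
import cv2
p=cv2.imread("pics/a.png")[120:320,180:400];q=cv2.imread("pics/b.png")[160:360,190:410]
cv2.imwrite("pics/c.png",cv2.hconcat([cv2.resize(p,None,fx=1.81,fy=2.5*1.81/2.5,interpolation=2),cv2.resize(q,None,fx=1.81,fy=1.81,interpolation=2)]))
cv2.imwrite("pics/c.png",cv2.resize(p,None,fx=3,fy=3,interpolation=2))
cv2.imwrite("pics/d.png",cv2.resize(q,None,fx=3,fy=3,interpolation=2))
E
```

```text
(no output)
```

View pics/c.png

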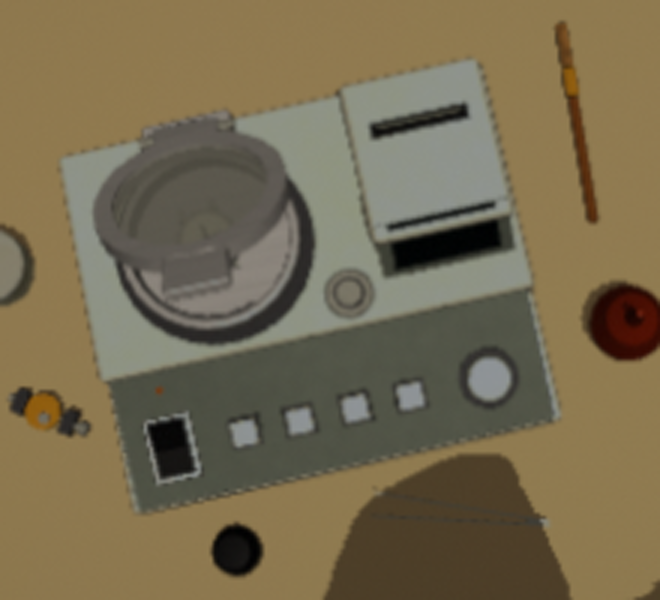

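View pics/d.png

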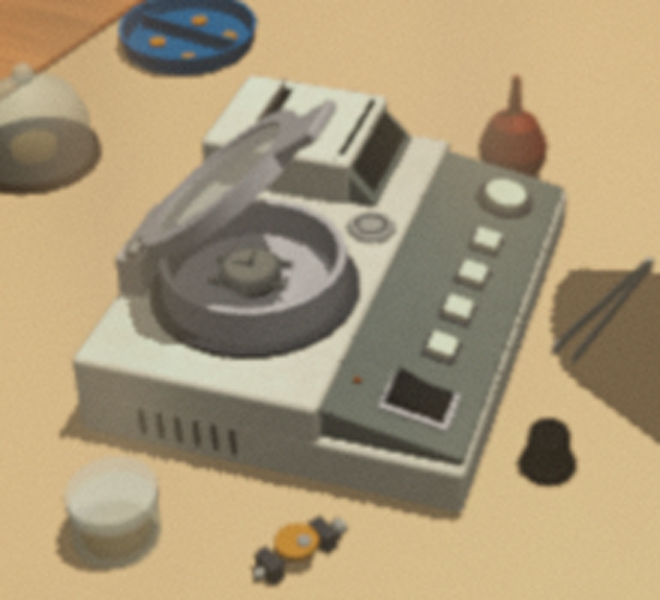

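Both pictures show the tester yawed about +13°. In the first picture rocker, keys and start key run from lower left to right, and the lid is open with its tab at about (197,275) in the crop. I'll fit the pose next.

```bash
cat >h.py <<'E'
import numpy as np,cv2
from scipy.optimize import least_squares
from scipy.spatial.transform import Rotation as R
from cell import viewer
F=np.diag([1,-1,-1.])
def proj(P,m):
    T=m["cam_to_world"];c=(np.atleast_2d(P)-T[:3,3])@T[:3,:3]@F
    return cv2.projectPoints(c.reshape(-1,1,3),np.zeros(3),np.zeros(3),np.array(m["intrinsics"]),np.array(m["D"]))[0].reshape(-1,2)
def deproj(uv,d,m):
    T=m["cam_to_world"];n=cv2.undistortPoints(np.array([[uv]],float),np.array(m["intrinsics"]),np.array(m["D"]))[0,0]
    return T[:3,:3]@(F@(np.array([n[0],n[1],1])*d))+T[:3,3]
c,s=np.cos(np.radians(10)),np.sin(np.radians(10))
def panel(x,y,z): return np.array([-77+x*c-z*s,y,54+x*s+z*c])
def lid(a,hx,r=147,h=6,y=55): return np.array([hx-r*np.cos(a)+h*np.sin(a),y,102+r*np.sin(a)+h*np.cos(a)])
def W(p,t): return R.from_euler('z',p[2]).apply(t)+[p[0],p[1],0]
E
python3 - <<'E'
from h import *
t,sd=viewer.camera_model("top"),viewer.camera_model("side")
K=[panel(-10,y,7) for y in(62,24,-14,-52)]+[panel(-10,-106,8)]
ct=(np.array([(245,433),(300,421),(356,408),(410,396),(490,379)])+.5)/3-.5+[180,120]
cs=(np.array([(443,345),(459,307),(473,271),(488,238),(504,193)])+.5)/3-.5+[190,160]
for nm,ms in(("top",[(t,ct)]),("side",[(sd,cs)]),("both",[(t,ct),(sd,cs)])):
    f=lambda p:np.concatenate([(proj(W(p,np.array(K)),m)-u).ravel() for m,u in ms])
    r=least_squares(f,[400,50,.23]);p=r.x;print(nm,p.round(3),np.abs(r.fun).max().round(2))
np.save("p.npy",p)
inv=lambda w:R.from_euler('z',-p[2]).apply(w-[p[0],p[1],0])
d=np.load("top0.npz")["d"];ds=np.load("side0.npz")["d"]
print("keydepth",[inv(deproj(u,d[int(u[1]+.5),int(u[0]+.5)],t)).round(1).tolist() for u in ct], K[2].round(1),K[4].round(1))
for q in[(185,278),(197,275),(210,272),(205,262),(190,290),(210,286)]:
    u=(np.array(q)+.5)/3-.5+[180,120];print("tab",q,inv(deproj(u,d[int(u[1]+.5),int(u[0]+.5)],t)).round(1))
for q in[(325,112),(318,118),(310,130),(300,135)]:
    u=(np.array(q)+.5)/3-.5+[190,160];print("tabs",q,inv(deproj(u,ds[int(u[1]+.5),int(u[0]+.5)],sd)).round(1))
E
```

```text
top [5.43127e+02 1.17182e+02 2.19000e-01] 0.37
side [5.40214e+02 1.18508e+02 2.25000e-01] 0.45
both [5.41809e+02 1.17532e+02 2.23000e-01] 0.9
keydepth [[-86.8, 61.2, 60.4], [-87.0, 23.6, 60.6], [-86.7, -14.7, 60.1], [-87.0, -51.6, 62.0], [-87.6, -106.3, 58.4]] [-88.1 -14.   59.2] [ -88.2 -106.    60.1]
tab (185, 278) [-1.000e-01  6.110e+01  2.028e+02]
tab (197, 275) [  0.3  54.1 201.5]
tab (210, 272) [-149.5  -51.9 1073. ]
tab (205, 262) [  7.2  48.2 199.2]
tab (190, 290) [ -8.5  59.  208.1]
tab (210, 286) [ -9.   47.  209.3]
tabs (325, 112) [-10.9  49.3 208.8]
tabs (318, 118) [ -8.7  55.9 208.3]
tabs (310, 130) [ -8.8  70.4 209. ]
tabs (300, 135) [ -3.   71.6 205.2]
```

```bash
cat >>h.py <<'E'
from cell import robot
def goal(tip_t,tilt=10,L=14):
    """tester-frame tip target -> shift/turn from present tool frame"""
    p=np.load("p.npy");st=robot.observe()
    R0=R.from_euler('xyz',st["tcp_rot"]);P0=np.array(st["position"])
    Rt=R.from_euler('z',p[2])*R.from_euler('y',-tilt,degrees=True)*R.from_euler('x',np.pi)
    P=W(p,np.array(tip_t))-L*Rt.apply([0,0,1])
    print("tcp goal",P.round(1),"shift",R0.inv().apply(P-P0).round(1),"turn",(R0.inv()*Rt).as_rotvec(degrees=True).round(2))
def where(L=14):
    p=np.load("p.npy");st=robot.observe();R0=R.from_euler('xyz',st["tcp_rot"])
    tip=np.array(st["position"])+L*R0.apply([0,0,1]);t=R.from_euler('z',-p[2]).apply(tip-[p[0],p[1],0])
    q=t-[-77,0,54];print("tip tester",t.round(1),"panel",np.round([q[0]*c+q[2]*s,q[1],-q[0]*s+q[2]*c],1),"z axis",R0.apply([0,0,1]).round(3))
E
python3 - <<'E'
from h import *
goal(panel(4,112,60));goal(panel(4,112,60)+[0,0,110])
E
```

```text
tcp goal [433.3 207.8 127.6] shift [ 480.5 -533.3  117.8] turn [-1.04  9.96 11.83]
tcp goal [433.3 207.8 237.6] shift [ 480.5 -533.3    7.8] turn [-1.04  9.96 11.83]
```

>>> play_rows --commands '[{"x": 24,"y": -27,"z": 0,"fingers": -1},{"x": 48,"y": -54,"z": 0,"ax": -0.5,"ay": 5,"az": 6,"fingers": -1},{"x": 72,"y": -80,"z": 0,"ax": -1.04,"ay": 9.96,"az": 11.83,"fingers": -1},{"x": 96,"y": -107,"ax": -1.04,"ay": 9.96,"az": 11.83,"fingers": -1},{"x": 120,"y": -133,"ax": -1.04,"ay": 9.96,"az": 11.83,"fingers": -1},{"x": 144,"y": -160,"ax": -1.04,"ay": 9.96,"az": 11.83,"fingers": -1},{"x": 168,"y": -187,"ax": -1.04,"ay": 9.96,"az": 11.83,"fingers": -1},{"x": 192,"y": -213,"ax": -1.04,"ay": 9.96,"az": 11.83,"fingers": -1},{"x": 216,"y": -240,"ax": -1.04,"ay": 9.96,"az": 11.83,"fingers": -1},{"x": 240,"y": -267,"ax": -1.04,"ay": 9.96,"az": 11.83,"fingers": -1}]'

```text
schema error: expected keys ax, ay, az, x, y, z, fingers
```

```bash
python3 - <<'E'
from h import *
goal(panel(4,112,60)+[0,0,110])
where()
E
```

```text
tcp goal [433.3 207.8 237.6] shift [ 480.5 -533.3    7.8] turn [-1.04  9.96 11.83]
tip tester [-446.5 -508.7  231.3] panel [-333.1 -508.7  238.8] z axis [-0.  0. -1.]
```

>>> play_rows --commands '[{"x": 24,"y": -27,"z": 0,"ax": 0,"ay": 0,"az": 0,"fingers": -1},{"x": 48,"y": -54,"z": 0,"ax": -0.5,"ay": 5,"az": 6,"fingers": -1},{"x": 72,"y": -80,"z": 0,"ax": -1.04,"ay": 9.96,"az": 11.83,"fingers": -1},{"x": 96,"y": -107,"z": 0,"ax": -1.04,"ay": 9.96,"az": 11.83,"fingers": -1},{"x": 120,"y": -133,"z": 0,"ax": -1.04,"ay": 9.96,"az": 11.83,"fingers": -1},{"x": 144,"y": -160,"z": 0,"ax": -1.04,"ay": 9.96,"az": 11.83,"fingers": -1},{"x": 168,"y": -187,"z": 0,"ax": -1.04,"ay": 9.96,"az": 11.83,"fingers": -1},{"x": 192,"y": -213,"z": 0,"ax": -1.04,"ay": 9.96,"az": 11.83,"fingers": -1},{"x": 216,"y": -240,"z": 0,"ax": -1.04,"ay": 9.96,"az": 11.83,"fingers": -1},{"x": 240,"y": -267,"z": 0,"ax": -1.04,"ay": 9.96,"az": 11.83,"fingers": -1}]'

```text
time: 1.53
position: [325.6, -133.0, 245.6]
tcp_rot: [3.141, -0.175, 0.222]
ft_force: [-0.0, -1.2, 0.5]
width: 0.2
```

```bash
python3 - <<'E'
from h import *
goal(panel(4,112,60)+[0,0,110])
where()
E
```

```text
tcp goal [433.3 207.8 237.6] shift [ 175.9 -308.7   39.1] turn [ 0.04 -0.05 -0.04]
tip tester [-263.8 -196.6  231.8] panel [-153.  -196.6  207.5] z axis [ 0.17   0.038 -0.985]
```

>>> play_rows --commands '[{"x": 18,"y": -31,"z": 4,"ax": 0,"ay": 0,"az": 0,"fingers": -1},{"x": 36,"y": -62,"z": 8,"ax": 0,"ay": 0,"az": 0,"fingers": -1},{"x": 54,"y": -93,"z": 12,"ax": 0,"ay": 0,"az": 0,"fingers": -1},{"x": 72,"y": -124,"z": 16,"ax": 0,"ay": 0,"az": 0,"fingers": -1},{"x": 90,"y": -155,"z": 20,"ax": 0,"ay": 0,"az": 0,"fingers": -1},{"x": 108,"y": -186,"z": 24,"ax": 0,"ay": 0,"az": 0,"fingers": -1},{"x": 126,"y": -217,"z": 28,"ax": 0,"ay": 0,"az": 0,"fingers": -1},{"x": 144,"y": -248,"z": 32,"ax": 0,"ay": 0,"az": 0,"fingers": -1},{"x": 160,"y": -280,"z": 36,"ax": 0,"ay": 0,"az": 0,"fingers": -1},{"x": 176,"y": -309,"z": 39,"ax": 0,"ay": 0,"az": 0,"fingers": -1}]'

```text
time: 2.37
position: [442.5, 127.9, 237.5]
tcp_rot: [-3.119, -0.174, 0.268]
ft_force: [-0.3, -0.1, 0.2]
width: 0.0
```

```bash
python3 - <<'E'
from h import *
where()
goal(panel(4,112,40))
ims=[]
for n in("top","side","wrist"):
    p,d=viewer.snapshot(n);cv2.imwrite(f"pics/e_{n}.png",p);np.savez(n+"1.npz",p=p,d=d)
m=viewer.camera_model("wrist")
p=np.load("p.npy")
print([proj(W(p,x),m).round(0).tolist() for x in(panel(4,112,8),panel(-10,112,6),panel(-10,62,7),panel(-10,24,7),panel(-10,-14,7))])
E
```

```text
tip tester [-92.2  32.5 223.8] panel [ 14.5  32.5 169.8] z axis [ 0.161  0.067 -0.985]
tcp goal [436.7 208.5 107.9] shift [ -6.9 -76.4 132.2] turn [-1.74  0.08  2.54]
[[[252.0, 185.0]], [[253.0, 197.0]], [[297.0, 199.0]], [[332.0, 201.0]], [[366.0, 202.0]]]
```

View pics/e_wrist.png

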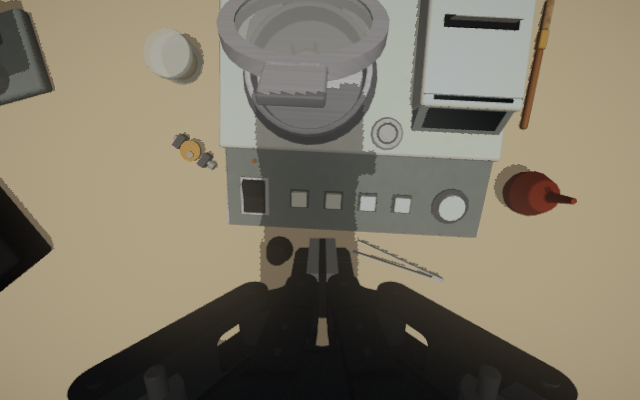

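The wrist view shows the rocker at (254,195), keys at (299,199) to (402,205), and the start key at (452,208). That agrees with the fit to about 2 px. The shut fingertips are at (323,240).

>>> play_rows --commands '[{"x": -2,"y": -25,"z": 25,"ax": -1.74,"ay": 0.08,"az": 2.54,"fingers": -1},{"x": -4,"y": -50,"z": 50,"ax": -1.74,"ay": 0.08,"az": 2.54,"fingers": -1},{"x": -7,"y": -76.4,"z": 75,"ax": -1.74,"ay": 0.08,"az": 2.54,"fingers": -1},{"x": -7,"y": -76.4,"z": 100,"ax": -1.74,"ay": 0.08,"az": 2.54,"fingers": -1},{"x": -7,"y": -76.4,"z": 110,"ax": -1.74,"ay": 0.08,"az": 2.54,"fingers": -1},{"x": -7,"y": -76.4,"z": 110,"ax": -1.74,"ay": 0.08,"az": 2.54,"fingers": -1},{"x": -7,"y": -76.4,"z": 110,"ax": -1.74,"ay": 0.08,"az": 2.54,"fingers": -1},{"x": -7,"y": -76.4,"z": 110,"ax": -1.74,"ay": 0.08,"az": 2.54,"fingers": -1}]'

```text
time: 3.18
position: [452.3, 132.2, 131.4]
tcp_rot: [-3.117, -0.174, 0.27]
ft_force: [1.1, -0.2, -0.7]
width: 0.4
```

```bash
python3 - <<'E'
from h import *
where()
goal(panel(4,112,20))
p,d=viewer.snapshot("wrist");np.savez("wrist2.npz",p=p,d=d)
m=viewer.camera_model("wrist")
P=np.load("p.npy")
pr=[proj(W(P,x),m)[0] for x in(panel(3,112,9),panel(-10,112,6),panel(-10,62,7),panel(-10,24,7),panel(-10,-14,7),panel(-10,-52,7),panel(-10,-106,8))]
print(np.round(pr,1).tolist())
st=robot.observe();R0=R.from_euler('xyz',st["tcp_rot"])
for L in(14,27):print(L,proj(np.array(st["position"])+L*R0.apply([0,0,1]),m))
for u in pr: cv2.circle(p,tuple(int(round(v)) for v in u),2,(0,0,255),1)
cv2.imwrite("pics/f.png",p)
E
```

```text
tip tester [-81.7  34.5 117.7] panel [ 6.5 34.5 63.5] z axis [ 0.16   0.069 -0.985]
tcp goal [440.  209.3  88.2] shift [  1.2 -76.5  46. ] turn [-1.85  0.08  2.67]
[[218.9, 214.6], [221.4, 229.2], [286.9, 233.6], [337.5, 236.5], [388.4, 239.4], [439.3, 242.3], [512.6, 246.9]]
14 [[321.69797951 251.57145973]]
27 [[321.72561823 241.07428112]]
```

View pics/f.png

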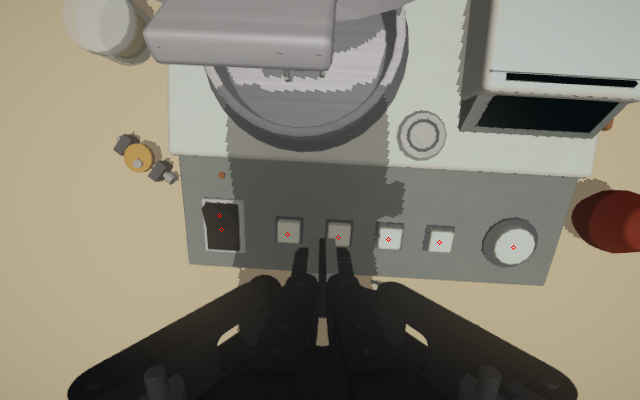

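```bash
python3 - <<'E'
from h import *
st=robot.observe();print({k:np.round(st[k],3).tolist() for k in("time","qpos","joint_velocities","joint_torque","ft_force","torque","position")})
E
```

```text
{'time': 3.233, 'qpos': [0.27, 0.102, -0.512, 0.782, 0.024, 3.141], 'joint_velocities': [0.004, -0.011, 0.017, 0.016, -0.001, -0.0], 'joint_torque': [-0.168, -40.833, 32.087, -1.993, 0.076, 0.001], 'ft_force': [-0.273, -0.091, 0.173], 'torque': [-0.131, 0.185, 0.021], 'position': [452.542, 132.446, 131.6]}
```

>>> play_rows --commands '[{"x": 0,"y": -10,"z": 0,"ax": 0,"ay": 0,"az": 0,"fingers": -1},{"x": 0,"y": -20,"z": 0,"ax": 0,"ay": 0,"az": 0,"fingers": -1},{"x": 0,"y": -20,"z": 0,"ax": 0,"ay": 0,"az": 0,"fingers": -1}]'

```text
time: 3.48
position: [450.6, 141.8, 132.9]
tcp_rot: [-3.11, -0.176, 0.286]
ft_force: [-0.2, 0.3, 0.8]
width: 0.1
```

```bash
python3 - <<'E'
from h import *
st=robot.observe();print({k:np.round(st[k],3).tolist() for k in("time","qpos","joint_velocities","joint_torque","ft_force","torque","position")})
E
```

```text
{'time': 3.483, 'qpos': [0.285, 0.102, -0.51, 0.784, 0.032, 3.141], 'joint_velocities': [-0.004, 0.003, -0.003, -0.001, -0.01, -0.0], 'joint_torque': [-0.01, -40.277, 32.028, -1.958, 0.187, 0.0], 'ft_force': [-0.197, 0.33, 0.769], 'torque': [-0.016, 0.145, 0.049], 'position': [450.626, 141.753, 132.852]}
```

```bash
sed -i "s/def goal(tip_t,tilt=10,L=14)/def goal(tip_t,tilt=10,L=14,yo=16)/; s/\*R.from_euler('x',np.pi)/*R.from_euler('z',yo,degrees=True)*R.from_euler('x',np.pi)/" h.py
python3 - <<'E'
from h import *
p=np.load("p.npy");p[0]+=1.2;p[1]-=.5;np.save("p.npy",p)
goal(panel(5,112,50));goal(panel(5,112,20))
E
```

```text
tcp goal [437.1 207.9 117.9] shift [  3.  -66.7  17.8] turn [ -2.42  -0.34 -12.42]
tcp goal [442.2 209.   88.4] shift [  3.  -65.4  47.8] turn [ -2.42  -0.34 -12.42]
```

>>> play_rows --commands '[{"x": 1,"y": -22,"z": 6,"ax": -1.2,"ay": -0.2,"az": -6.2,"fingers": -1},{"x": 2,"y": -44,"z": 12,"ax": -2.42,"ay": -0.34,"az": -12.42,"fingers": -1},{"x": 3,"y": -66.7,"z": 17.8,"ax": -2.42,"ay": -0.34,"az": -12.42,"fingers": -1},{"x": 3,"y": -66.5,"z": 25,"ax": -2.42,"ay": -0.34,"az": -12.42,"fingers": -1},{"x": 3,"y": -66,"z": 31.8,"ax": -2.42,"ay": -0.34,"az": -12.42,"fingers": -1},{"x": 3,"y": -66,"z": 31.8,"ax": -2.42,"ay": -0.34,"az": -12.42,"fingers": -1},{"x": 3,"y": -66,"z": 31.8,"ax": -2.42,"ay": -0.34,"az": -12.42,"fingers": -1}]'

```text
time: 4.07
position: [439.1, 206.9, 103.0]
tcp_rot: [3.093, -0.165, 0.504]
ft_force: [0.1, 1.0, 0.8]
width: 0.4
```

```bash
python3 - <<'E'
from h import *
where();goal(panel(5,112,20))
p,d=viewer.snapshot("wrist");cv2.imwrite("pics/g.png",p)
E
```

```text
tip tester [-79.  110.6  89.2] panel [  4.1 110.6  35. ] z axis [ 0.168  0.037 -0.985]
tcp goal [442.2 209.   88.4] shift [ 1.2 -1.1 15. ] turn [ 0.04  0.13 -0.09]
```

View pics/g.png

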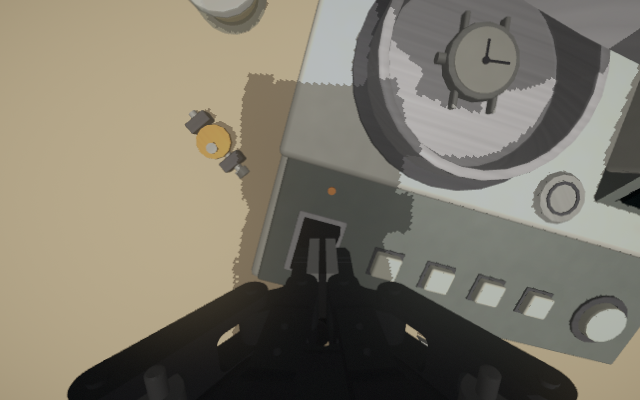

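The tips, at (322,238), sit over the rocker's far half. I'll go down until they touch.

>>> play_rows --commands '[{"x": 0.6,"y": -0.6,"z": 3,"ax": 0,"ay": 0,"az": 0,"fingers": -1},{"x": 1.2,"y": -1.1,"z": 6,"ax": 0,"ay": 0,"az": 0,"fingers": -1},{"x": 1.2,"y": -1.1,"z": 9,"ax": 0,"ay": 0,"az": 0,"fingers": -1},{"x": 1.2,"y": -1.1,"z": 9,"ax": 0,"ay": 0,"az": 0,"fingers": -1}]'

```text
time: 4.45
position: [441.3, 209.2, 94.0]
tcp_rot: [3.093, -0.166, 0.505]
ft_force: [-1.1, -0.1, 0.6]
width: -0.5
```

>>> play_rows --commands '[{"x": 0,"y": 0,"z": 2,"ax": 0,"ay": 0,"az": 0,"fingers": -1},{"x": 0,"y": 0,"z": 4,"ax": 0,"ay": 0,"az": 0,"fingers": -1},{"x": 0,"y": 0,"z": 4,"ax": 0,"ay": 0,"az": 0,"fingers": -1}]'

```text
time: 4.7
position: [441.9, 209.5, 90.3]
tcp_rot: [3.093, -0.166, 0.505]
ft_force: [-0.1, -0.2, -0.8]
width: -0.1
```

>>> play_rows --commands '[{"x": 0,"y": 0,"z": 2,"ax": 0,"ay": 0,"az": 0,"fingers": -1},{"x": 0,"y": 0,"z": 4,"ax": 0,"ay": 0,"az": 0,"fingers": -1},{"x": 0,"y": 0,"z": 4,"ax": 0,"ay": 0,"az": 0,"fingers": -1}]'

```text
time: 4.95
position: [442.6, 209.8, 86.3]
tcp_rot: [3.093, -0.166, 0.505]
ft_force: [0.5, -0.0, -0.5]
width: 0.1
```

>>> play_rows --commands '[{"x": 0,"y": 0,"z": 2,"ax": 0,"ay": 0,"az": 0,"fingers": -1},{"x": 0,"y": 0,"z": 4,"ax": 0,"ay": 0,"az": 0,"fingers": -1},{"x": 0,"y": 0,"z": 4,"ax": 0,"ay": 0,"az": 0,"fingers": -1}]'

```text
time: 5.2
position: [443.3, 209.9, 82.4]
tcp_rot: [3.093, -0.166, 0.505]
ft_force: [-0.4, -0.1, 0.1]
width: 0.2
```

>>> play_rows --commands '[{"x": 0,"y": 0,"z": 2,"ax": 0,"ay": 0,"az": 0,"fingers": -1},{"x": 0,"y": 0,"z": 4,"ax": 0,"ay": 0,"az": 0,"fingers": -1},{"x": 0,"y": 0,"z": 4,"ax": 0,"ay": 0,"az": 0,"fingers": -1}]'

```text
time: 5.45
position: [444.5, 210.2, 78.8]
tcp_rot: [3.093, -0.167, 0.505]
ft_force: [0.9, -0.1, 1.3]
width: -0.2
```

>>> play_rows --commands '[{"x": 0,"y": 0,"z": 1,"ax": 0,"ay": 0,"az": 0,"fingers": -1},{"x": 0,"y": 0,"z": 2,"ax": 0,"ay": 0,"az": 0,"fingers": -1},{"x": 0,"y": 0,"z": 2,"ax": 0,"ay": 0,"az": 0,"fingers": -1}]'

```text
time: 5.7
position: [445.0, 210.4, 77.1]
tcp_rot: [3.093, -0.168, 0.505]
ft_force: [2.3, 0.3, 4.0]
width: -0.2
```

```bash
python3 - <<'E'
from h import *
where();print(robot.observe()["ft_force"])
E
```

```text
tip tester [-72.5 112.7  63.3] panel [  6.  112.7   8.4] z axis [ 0.17   0.038 -0.985]
[2.30850205 0.26380652 4.0374528 ]
```

>>> play_rows --commands '[{"x": 0,"y": 0,"z": 1,"ax": 0,"ay": 0,"az": 0,"fingers": -1},{"x": 0,"y": 0,"z": 2,"ax": 0,"ay": 0,"az": 0,"fingers": -1},{"x": 0,"y": 0,"z": 2,"ax": 0,"ay": 0,"az": 0,"fingers": -1}]'

```text
time: 5.95
position: [444.8, 210.3, 74.8]
tcp_rot: [3.093, -0.167, 0.505]
ft_force: [1.5, 0.7, 4.1]
width: -0.2
```

>>> play_rows --commands '[{"x": 0,"y": 0,"z": 1,"ax": 0,"ay": 0,"az": 0,"fingers": -1},{"x": 0,"y": 0,"z": 1.5,"ax": 0,"ay": 0,"az": 0,"fingers": -1},{"x": 0,"y": 0,"z": 1.5,"ax": 0,"ay": 0,"az": 0,"fingers": -1}]'

```text
time: 6.2
position: [445.0, 210.4, 74.3]
tcp_rot: [3.093, -0.167, 0.505]
ft_force: [-4.2, -1.7, 17.8]
width: -0.3
```

The force rose to 18 N at the stop, with the tip about 6 mm above the panel. Now I'll back off and go over to the lid tab.

>>> play_rows --commands '[{"x": 0,"y": 0,"z": -10,"ax": 0,"ay": 0,"az": 0,"fingers": -1},{"x": 0,"y": 0,"z": -45,"ax": 0,"ay": 0,"az": 0,"fingers": -1},{"x": 0,"y": 0,"z": -80,"ax": 0,"ay": 0,"az": 0,"fingers": -1},{"x": -10,"y": 0,"z": -115,"ax": 0,"ay": 0,"az": 0,"fingers": -1},{"x": -10,"y": 0,"z": -150,"ax": 0,"ay": 0,"az": 0,"fingers": -1},{"x": -10,"y": 0,"z": -190,"ax": 0,"ay": 0,"az": 0,"fingers": -1},{"x": -10,"y": 0,"z": -190,"ax": 0,"ay": 0,"az": 0,"fingers": -1},{"x": -10,"y": 0,"z": -190,"ax": 0,"ay": 0,"az": 0,"fingers": -1}]'

```text
time: 6.87
position: [404.3, 198.6, 260.4]
tcp_rot: [3.093, -0.169, 0.505]
ft_force: [-0.0, 0.1, -1.0]
width: -0.0
```

```bash
python3 - <<'E'
from h import *
where()
for a in(.69,.6,.5,.4,.3,.2,.1,.0):
    t=lid(a,108,r=138); print(a,t.round(1),end=' '); goal(t+[0,0,3],L=14)
goal(lid(.69,108,r=138)+[0,0,40])
p,d=viewer.snapshot("wrist");cv2.imwrite("pics/h.png",p);np.savez("wrist3.npz",p=p,d=d)
m=viewer.camera_model("wrist");P=np.load("p.npy")
pr=[proj(W(P,lid(.69,108,r,6,y)),m)[0].round(1).tolist() for r in(147,160) for y in(35,55,75)];print(pr)
E
```

```text
tip tester [-114.8  110.2  246.6] panel [ -3.8 110.2 196.2] z axis [ 0.17   0.039 -0.985]
0.69 [  5.4  55.  194.5] tcp goal [533.7 171.3 211.3] shift [90.3 83.3 69.4] turn [ 0.01 -0.06 -0.04]
0.6 [ -2.5  55.  184.9] tcp goal [526.  169.6 201.7] shift [81.3 80.7 77.4] turn [ 0.01 -0.06 -0.04]
0.5 [-10.2  55.  173.4] tcp goal [518.5 167.9 190.2] shift [72.  78.  87.3] turn [ 0.01 -0.06 -0.04]
0.4 [-16.8  55.  161.3] tcp goal [512.1 166.4 178.1] shift [63.8 75.7 98.2] turn [ 0.01 -0.06 -0.04]
0.3 [-22.1  55.  148.5] tcp goal [507.  165.3 165.3] shift [ 56.6  73.6 109.8] turn [ 0.01 -0.06 -0.04]
0.2 [-26.1  55.  135.3] tcp goal [503.1 164.4 152.1] shift [ 50.6  71.9 122.1] turn [ 0.01 -0.06 -0.04]
0.1 [-28.7  55.  121.7] tcp goal [500.5 163.8 138.5] shift [ 45.8  70.6 135. ] turn [ 0.01 -0.06 -0.04]
0.0 [-30.  55. 108.] tcp goal [499.2 163.5 124.8] shift [ 42.3  69.6 148.3] turn [ 0.01 -0.06 -0.04]
tcp goal [533.7 171.3 248.3] shift [96.6 85.  32.9] turn [ 0.01 -0.06 -0.04]
[[470.9, 100.4], [443.6, 91.6], [415.7, 82.7], [472.9, 113.2], [444.6, 104.3], [415.7, 95.2]]
```

View pics/h.png

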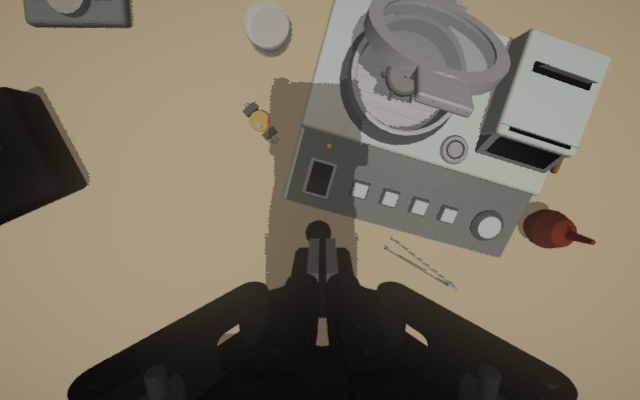

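The tab's end edge runs from about (415,97) to (472,111), matching the lid model at 0.69 rad. Next I'll move above it.

>>> play_rows --commands '[{"x": 24,"y": 21,"z": 8,"ax": 0,"ay": 0,"az": 0,"fingers": -1},{"x": 48,"y": 42,"z": 16,"ax": 0,"ay": 0,"az": 0,"fingers": -1},{"x": 72,"y": 63,"z": 24,"ax": 0,"ay": 0,"az": 0,"fingers": -1},{"x": 96.6,"y": 85,"z": 33,"ax": 0,"ay": 0,"az": 0,"fingers": -1},{"x": 95,"y": 84.5,"z": 43,"ax": 0,"ay": 0,"az": 0,"fingers": -1},{"x": 95,"y": 84.5,"z": 43,"ax": 0,"ay": 0,"az": 0,"fingers": -1},{"x": 95,"y": 84.5,"z": 43,"ax": 0,"ay": 0,"az": 0,"fingers": -1}]'

```text
time: 7.5
position: [532.3, 170.5, 233.6]
tcp_rot: [3.094, -0.161, 0.504]
ft_force: [0.0, 0.4, 0.2]
width: -0.1
```

```bash
python3 - <<'E'
from h import *
where()
for a in(.69,.6,.5,.4,.3,.2,.1,.0):
    t=lid(a,108,r=138); print(a,end=' '); goal(t+[0,0,12*np.sin(a)])
E
```

```text
tip tester [  3.7  54.5 219.8] panel [108.3  54.5 149.3] z axis [ 0.163  0.036 -0.986]
0.69 tcp goal [533.7 171.3 215.9] shift [-1.2 -0.8 17.7] turn [-0.04  0.41 -0.08]
0.6 tcp goal [526.  169.6 205.4] shift [-10.4  -3.4  26.7] turn [-0.04  0.41 -0.08]
0.5 tcp goal [518.5 167.9 193. ] shift [-19.7  -6.1  37.7] turn [-0.04  0.41 -0.08]
0.4 tcp goal [512.1 166.4 179.7] shift [-28.   -8.5  49.7] turn [-0.04  0.41 -0.08]
0.3 tcp goal [507.  165.3 165.8] shift [-35.2 -10.6  62.5] turn [-0.04  0.41 -0.08]
0.2 tcp goal [503.1 164.4 151.5] shift [-41.3 -12.3  76. ] turn [-0.04  0.41 -0.08]
0.1 tcp goal [500.5 163.8 136.7] shift [-46.2 -13.7  90.1] turn [-0.04  0.41 -0.08]
0.0 tcp goal [499.2 163.5 121.8] shift [-49.8 -14.8 104.6] turn [-0.04  0.41 -0.08]
```

Follow the arc, stopping short of shut (about 0.1 rad).

>>> play_rows --commands '[{"x": -1,"y": -1,"z": 9,"ax": 0,"ay": 0,"az": 0,"fingers": -1},{"x": -1.2,"y": -0.8,"z": 17.7,"ax": 0,"ay": 0,"az": 0,"fingers": -1},{"x": -6,"y": -2,"z": 22,"ax": 0,"ay": 0,"az": 0,"fingers": -1},{"x": -10.4,"y": -3.4,"z": 27,"ax": 0,"ay": 0,"az": 0,"fingers": -1},{"x": -15,"y": -4.8,"z": 32,"ax": 0,"ay": 0,"az": 0,"fingers": -1},{"x": -19.7,"y": -6,"z": 38,"ax": 0,"ay": 0,"az": 0,"fingers": -1},{"x": -19.7,"y": -6,"z": 38,"ax": 0,"ay": 0,"az": 0,"fingers": -1}]'

```text
time: 8.08
position: [518.6, 168.1, 194.0]
tcp_rot: [3.093, -0.164, 0.505]
ft_force: [-0.7, 0.6, -0.2]
width: -0.1
```

>>> play_rows --commands '[{"x": -4.2,"y": -1.2,"z": 6,"ax": 0,"ay": 0,"az": 0,"fingers": -1},{"x": -8.3,"y": -2.4,"z": 12,"ax": 0,"ay": 0,"az": 0,"fingers": -1},{"x": -12,"y": -3.5,"z": 18.5,"ax": 0,"ay": 0,"az": 0,"fingers": -1},{"x": -15.5,"y": -4.5,"z": 25,"ax": 0,"ay": 0,"az": 0,"fingers": -1},{"x": -18.5,"y": -5.4,"z": 31.5,"ax": 0,"ay": 0,"az": 0,"fingers": -1},{"x": -21.6,"y": -6.2,"z": 38,"ax": 0,"ay": 0,"az": 0,"fingers": -1},{"x": -26.5,"y": -7.6,"z": 52,"ax": 0,"ay": 0,"az": 0,"fingers": -1},{"x": -26.5,"y": -7.6,"z": 52,"ax": 0,"ay": 0,"az": 0,"fingers": -1}]'

```text
time: 8.75
position: [500.9, 163.8, 136.8]
tcp_rot: [3.093, -0.163, 0.505]
ft_force: [-0.7, 0.1, -0.5]
width: -0.1
```

```bash
python3 - <<'E'
from h import *
where()
goal(lid(0,108,r=138))
E
```

```text
tip tester [-28.4  54.9 123. ] panel [59.8 54.9 59.5] z axis [ 0.165  0.036 -0.986]
tcp goal [499.2 163.5 121.8] shift [-4.  -1.2 14.5] turn [-0.01  0.29 -0.05]
```

```bash
python3 - <<'E'
from h import *
p,d=viewer.snapshot("side");q=p[160:360,190:410];cv2.imwrite("pics/i.png",cv2.resize(q,None,fx=3,fy=3,interpolation=2))
E
```

```text
(no output)
```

View pics/i.png

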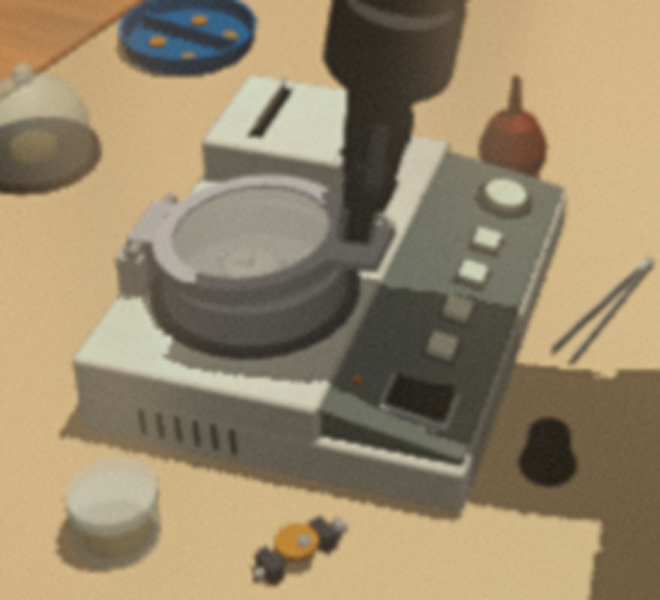

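The lid is nearly shut with the tip on the tab at about (360,240). I'll push it the rest of the way.

>>> play_rows --commands '[{"x": -1,"y": -0.3,"z": 3.5,"ax": 0,"ay": 0,"az": 0,"fingers": -1},{"x": -2,"y": -0.6,"z": 7,"ax": 0,"ay": 0,"az": 0,"fingers": -1},{"x": -3,"y": -0.9,"z": 10.5,"ax": 0,"ay": 0,"az": 0,"fingers": -1},{"x": -4,"y": -1.2,"z": 14,"ax": 0,"ay": 0,"az": 0,"fingers": -1},{"x": -4,"y": -1.2,"z": 14,"ax": 0,"ay": 0,"az": 0,"fingers": -1}]'

```text
time: 9.22
position: [500.8, 164.0, 124.4]
tcp_rot: [3.093, -0.166, 0.505]
ft_force: [0.2, 0.1, 0.1]
width: 0.0
```

>>> play_rows --commands '[{"x": -0.2,"y": 0,"z": 1,"ax": 0,"ay": 0,"az": 0,"fingers": -1},{"x": -0.4,"y": 0,"z": 2,"ax": 0,"ay": 0,"az": 0,"fingers": -1},{"x": -0.4,"y": 0,"z": 2,"ax": 0,"ay": 0,"az": 0,"fingers": -1}]'

```text
time: 9.47
position: [500.9, 164.0, 123.0]
tcp_rot: [3.093, -0.167, 0.505]
ft_force: [-2.6, 0.1, 3.4]
width: -0.3
```

>>> play_rows --commands '[{"x": -0.2,"y": 0,"z": 1,"ax": 0,"ay": 0,"az": 0,"fingers": -1},{"x": -0.4,"y": 0,"z": 2,"ax": 0,"ay": 0,"az": 0,"fingers": -1},{"x": -0.4,"y": 0,"z": 2,"ax": 0,"ay": 0,"az": 0,"fingers": -1}]'

```text
time: 9.72
position: [501.0, 164.1, 122.5]
tcp_rot: [3.093, -0.168, 0.505]
ft_force: [-8.7, -2.3, 20.6]
width: 0.2
```

```bash
python3 - <<'E'
from h import *
where();print(robot.observe()["ft_force"])
E
```

```text
tip tester [-28.1  55.1 108.7] panel [57.6 55.1 45.4] z axis [ 0.17   0.038 -0.985]
[-8.71592646 -2.31277155 20.62071009]
```

The push met a hard stop at 108.7 mm and 20 N, so the lid is shut. I'll retract and line up on key 3.

>>> play_rows --commands '[{"x": 0,"y": 0,"z": -8,"ax": 0,"ay": 0,"az": 0,"fingers": -1},{"x": 0,"y": 0,"z": -40,"ax": 0,"ay": 0,"az": 0,"fingers": -1},{"x": -30,"y": 10,"z": -50,"ax": 0,"ay": 0,"az": 0,"fingers": -1},{"x": -65,"y": 25,"z": -50,"ax": 0,"ay": 0,"az": 0,"fingers": -1},{"x": -65,"y": 25,"z": -50,"ax": 0,"ay": 0,"az": 0,"fingers": -1},{"x": -65,"y": 25,"z": -50,"ax": 0,"ay": 0,"az": 0,"fingers": -1}]'

```text
time: 10.22
position: [447.2, 107.9, 160.7]
tcp_rot: [3.093, -0.166, 0.503]
ft_force: [0.9, -0.6, 0.7]
width: -0.0
```

```bash
python3 - <<'E'
from h import *
where()
goal(panel(-10,-14,40));goal(panel(-10,-14,11))
p,d=viewer.snapshot("wrist");m=viewer.camera_model("wrist");P=np.load("p.npy")
for x in[panel(-10,y,7) for y in(62,24,-14,-52,-106)]+[lid(0,108),panel(3,112,6)]:
    cv2.circle(p,tuple(int(round(v)) for v in proj(W(P,x),m)[0]),2,(0,0,255),1)
cv2.imwrite("pics/j.png",p)
E
```

```text
tip tester [-93.   12.3 146.9] panel [ 0.3 12.3 94.2] z axis [ 0.168  0.037 -0.985]
tcp goal [452.3  82.1 105.4] shift [-17.1  22.4  54.3] turn [ 0.04  0.09 -0.15]
tcp goal [457.2  83.2  76.9] shift [-17.   22.4  83.3] turn [ 0.04  0.09 -0.15]
```

View pics/j.png

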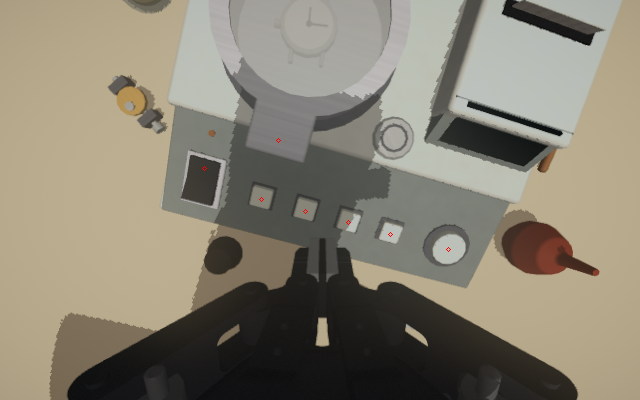

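The lid lies shut with the watch inside, and the predicted key marks fall within about 2 px of the caps. Down onto key 3.

>>> play_rows --commands '[{"x": -8,"y": 11,"z": 18,"ax": 0,"ay": 0,"az": 0,"fingers": -1},{"x": -16.5,"y": 22.4,"z": 36,"ax": 0,"ay": 0,"az": 0,"fingers": -1},{"x": -16.5,"y": 22.4,"z": 54,"ax": 0,"ay": 0,"az": 0,"fingers": -1},{"x": -16.5,"y": 22.4,"z": 70,"ax": 0,"ay": 0,"az": 0,"fingers": -1},{"x": -16.5,"y": 22.4,"z": 80,"ax": 0,"ay": 0,"az": 0,"fingers": -1},{"x": -16.5,"y": 22.4,"z": 80,"ax": 0,"ay": 0,"az": 0,"fingers": -1}]'

```text
time: 10.77
position: [458.2, 84.8, 78.1]
tcp_rot: [3.094, -0.164, 0.505]
ft_force: [-1.2, -0.0, 0.0]
width: -0.0
```

```bash
python3 - <<'E'
from h import *
where();goal(panel(-9,-14.5,7))
E
```

```text
tip tester [-87.5 -12.7  64.3] panel [ -8.5 -12.7  12. ] z axis [ 0.166  0.037 -0.985]
tcp goal [458.9  83.1  73.1] shift [-1.   1.6  5. ] turn [-0.03  0.23 -0.03]
```

>>> play_rows --commands '[{"x": -1,"y": 1.5,"z": 1.5,"ax": 0,"ay": 0,"az": 0,"fingers": -1},{"x": -1,"y": 1.5,"z": 3.5,"ax": 0,"ay": 0,"az": 0,"fingers": -1},{"x": -1,"y": 1.5,"z": 5.5,"ax": 0,"ay": 0,"az": 0,"fingers": -1},{"x": -1,"y": 1.5,"z": 7.5,"ax": 0,"ay": 0,"az": 0,"fingers": -1},{"x": -1,"y": 1.5,"z": 7.5,"ax": 0,"ay": 0,"az": 0,"fingers": -1}]'

```text
time: 11.18
position: [459.9, 83.1, 72.9]
tcp_rot: [3.092, -0.168, 0.505]
ft_force: [0.6, 0.9, 1.7]
width: 0.2
```

>>> play_rows --commands '[{"x": 0,"y": 0,"z": 1,"ax": 0,"ay": 0,"az": 0,"fingers": -1},{"x": 0,"y": 0,"z": 1.5,"ax": 0,"ay": 0,"az": 0,"fingers": -1},{"x": 0,"y": 0,"z": 1.5,"ax": 0,"ay": 0,"az": 0,"fingers": -1}]'

```text
time: 11.43
position: [460.1, 83.2, 71.5]
tcp_rot: [3.092, -0.168, 0.505]
ft_force: [0.8, 0.9, 2.2]
width: -0.1
```

```bash
python3 - <<'E'
from h import *
where();print(robot.observe()["ft_force"])
E
```

```text
tip tester [-85.9 -14.7  57.7] panel [ -8.1 -14.7   5.2] z axis [ 0.17   0.038 -0.985]
[0.76745439 0.87527661 2.20791171]
```

>>> play_rows --commands '[{"x": 0,"y": 0,"z": 1,"ax": 0,"ay": 0,"az": 0,"fingers": -1},{"x": 0,"y": 0,"z": 2,"ax": 0,"ay": 0,"az": 0,"fingers": -1},{"x": 0,"y": 0,"z": 2,"ax": 0,"ay": 0,"az": 0,"fingers": -1}]'

```text
time: 11.68
position: [460.5, 83.3, 69.4]
tcp_rot: [3.093, -0.168, 0.505]
ft_force: [1.4, 2.3, 4.9]
width: -0.0
```

>>> play_rows --commands '[{"x": 0,"y": 0,"z": 0.7,"ax": 0,"ay": 0,"az": 0,"fingers": -1},{"x": 0,"y": 0,"z": 1.4,"ax": 0,"ay": 0,"az": 0,"fingers": -1},{"x": 0,"y": 0,"z": 1.4,"ax": 0,"ay": 0,"az": 0,"fingers": -1}]'

```text
time: 11.93
position: [460.6, 83.3, 69.1]
tcp_rot: [3.092, -0.168, 0.505]
ft_force: [-7.9, -0.9, 24.5]
width: -0.5
```

```bash
python3 - <<'E'
from h import *
where();print(robot.observe()["ft_force"])
E
```

```text
tip tester [-85.4 -14.7  55.3] panel [ -8.  -14.7   2.7] z axis [ 0.17   0.038 -0.985]
[-7.92777143 -0.8807491  24.48416431]
```

Key 3 is at its stop: 24 N, tip 2.7 mm above the panel (3 mm expected). Release it and move on to the start key.

>>> play_rows --commands '[{"x": 0,"y": 0,"z": -5,"ax": 0,"ay": 0,"az": 0,"fingers": -1},{"x": 0,"y": 0,"z": -15,"ax": 0,"ay": 0,"az": 0,"fingers": -1},{"x": 0,"y": 0,"z": -40,"ax": 0,"ay": 0,"az": 0,"fingers": -1},{"x": 0,"y": 0,"z": -40,"ax": 0,"ay": 0,"az": 0,"fingers": -1},{"x": -8,"y": 29,"z": -40,"ax": 0,"ay": 0,"az": 0,"fingers": -1},{"x": -16,"y": 58,"z": -40,"ax": 0,"ay": 0,"az": 0,"fingers": -1},{"x": -25,"y": 88,"z": -40,"ax": 0,"ay": 0,"az": 0,"fingers": -1},{"x": -25,"y": 88,"z": -40,"ax": 0,"ay": 0,"az": 0,"fingers": -1},{"x": -25,"y": 88,"z": -40,"ax": 0,"ay": 0,"az": 0,"fingers": -1}]'

```text
time: 12.68
position: [473.4, -8.9, 106.6]
tcp_rot: [3.093, -0.165, 0.502]
ft_force: [-0.1, -0.1, -0.1]
width: -0.2
```

```bash
python3 - <<'E'
from h import *
where();goal(panel(-9,-106.5,13))
p,d=viewer.snapshot("wrist");cv2.imwrite("pics/k.png",p)
E
```

```text
tip tester [ -93.3 -107.5   92.8] panel [  -9.3 -107.5   41. ] z axis [ 0.167  0.037 -0.985]
tcp goal [478.2  -6.8  79. ] shift [ 0.6 -0.9 28. ] turn [ 0.02  0.16 -0.24]
```

View pics/k.png

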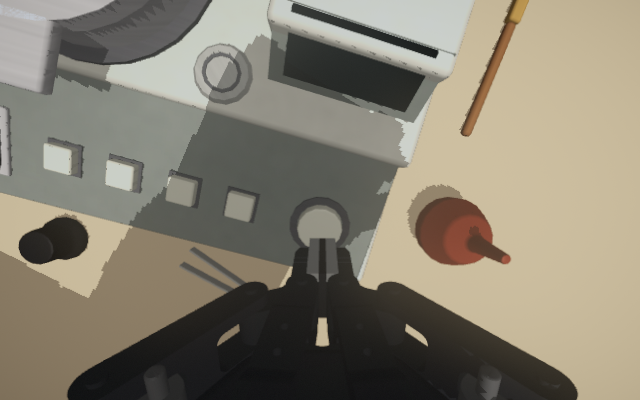

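The tips are over the start key, which shows at (322,225), and key 3 is back up. Press the start key.

>>> play_rows --commands '[{"x": 0.3,"y": -0.9,"z": 9,"ax": 0,"ay": 0,"az": 0,"fingers": -1},{"x": 0.6,"y": -0.9,"z": 18,"ax": 0,"ay": 0,"az": 0,"fingers": -1},{"x": 0.6,"y": -0.9,"z": 27,"ax": 0,"ay": 0,"az": 0,"fingers": -1},{"x": 0.6,"y": -0.9,"z": 30,"ax": 0,"ay": 0,"az": 0,"fingers": -1},{"x": 0.6,"y": -0.9,"z": 33,"ax": 0,"ay": 0,"az": 0,"fingers": -1},{"x": 0.6,"y": -0.9,"z": 33,"ax": 0,"ay": 0,"az": 0,"fingers": -1}]'

```text
time: 13.23
position: [478.9, -4.7, 73.9]
tcp_rot: [3.094, -0.165, 0.506]
ft_force: [-0.8, -0.4, 2.6]
width: -0.2
```

>>> play_rows --commands '[{"x": 0,"y": 0,"z": 1,"ax": 0,"ay": 0,"az": 0,"fingers": -1},{"x": 0,"y": 0,"z": 2,"ax": 0,"ay": 0,"az": 0,"fingers": -1},{"x": 0,"y": 0,"z": 2,"ax": 0,"ay": 0,"az": 0,"fingers": -1}]'

```text
time: 13.48
position: [479.8, -5.0, 72.9]
tcp_rot: [3.093, -0.167, 0.505]
ft_force: [-2.0, 1.2, 2.5]
width: 0.3
```

```bash
python3 - <<'E'
from h import *
where();print(robot.observe()["ft_force"])
E
```

```text
tip tester [ -86.2 -105.1   59.1] panel [  -8.2 -105.1    6.7] z axis [ 0.169  0.038 -0.985]
[-2.03223773  1.17082265  2.53911345]
```

>>> play_rows --commands '[{"x": 0,"y": 0,"z": 1,"ax": 0,"ay": 0,"az": 0,"fingers": -1},{"x": 0,"y": 0,"z": 2,"ax": 0,"ay": 0,"az": 0,"fingers": -1},{"x": 0,"y": 0,"z": 2,"ax": 0,"ay": 0,"az": 0,"fingers": -1}]'

```text
time: 13.73
position: [480.2, -5.0, 70.9]
tcp_rot: [3.093, -0.167, 0.505]
ft_force: [-1.8, 1.5, 3.4]
width: -0.4
```

>>> play_rows --commands '[{"x": 0,"y": 0,"z": 0.7,"ax": 0,"ay": 0,"az": 0,"fingers": -1},{"x": 0,"y": 0,"z": 1.4,"ax": 0,"ay": 0,"az": 0,"fingers": -1},{"x": 0,"y": 0,"z": 1.4,"ax": 0,"ay": 0,"az": 0,"fingers": -1}]'

```text
time: 13.98
position: [480.4, -5.0, 70.3]
tcp_rot: [3.093, -0.167, 0.505]
ft_force: [-8.2, 1.2, 17.7]
width: 0.0
```

```bash
python3 - <<'E'
from h import *
where();print(robot.observe()["ft_force"])
E
```

```text
tip tester [ -85.7 -105.2   56.5] panel [  -8.1 -105.2    4. ] z axis [ 0.169  0.038 -0.985]
[-8.24082583  1.2436343  17.65945784]
```

The start key is at its stop (18 N, 4.0 mm above the panel). I'll retract well clear and check.

>>> play_rows --commands '[{"x": 0,"y": 0,"z": -5,"ax": 0,"ay": 0,"az": 0,"fingers": -1},{"x": 0,"y": 0,"z": -15,"ax": 0,"ay": 0,"az": 0,"fingers": -1},{"x": 0,"y": 0,"z": -50,"ax": 0,"ay": 0,"az": 0,"fingers": -1},{"x": -20,"y": 0,"z": -85,"ax": 0,"ay": 0,"az": 0,"fingers": -1},{"x": -40,"y": 0,"z": -115,"ax": 0,"ay": 0,"az": 0,"fingers": -1},{"x": -70,"y": 0,"z": -130,"ax": 0,"ay": 0,"az": 0,"fingers": -1},{"x": -95,"y": 0,"z": -140,"ax": 0,"ay": 0,"az": 0,"fingers": -1},{"x": -95,"y": 0,"z": -140,"ax": 0,"ay": 0,"az": 0,"fingers": -1},{"x": -95,"y": 0,"z": -140,"ax": 0,"ay": 0,"az": 0,"fingers": -1}]'

```text
time: 14.73
position: [374.6, -56.4, 192.3]
tcp_rot: [3.091, -0.168, 0.503]
ft_force: [1.3, 0.2, -0.2]
width: -0.1
```

```bash
python3 - <<'E'
from h import *
where()
p,d=viewer.snapshot("side");w,_=viewer.snapshot("wrist")
q=cv2.resize(p[160:360,190:410],None,fx=1.8,fy=1.8,interpolation=2)
cv2.imwrite("pics/l.png",cv2.hconcat([q,cv2.resize(w[:225],(400,141)) if 0 else w[0:360,150:546]]))
t,dt=viewer.snapshot("top")
m=viewer.camera_model("top");P=np.load("p.npy")
for nm,x in(("tab",lid(0,108,150)),("rock far",panel(3,112,6)),("rock near",panel(-22,112,8)),("k3",panel(-10,-14,7)),("start",panel(-10,-106,8))):
    u=proj(W(P,x),m)[0];i,j=(u+.5).astype(int)
    z=deproj(u,np.median(dt[j-1:j+2,i-1:i+2]),m);z0=deproj(u,np.median(np.load("top0.npz")["d"][j-1:j+2,i-1:i+2]),m);print(nm,"z now",z[2].round(1),"before",z0[2].round(1),"model",x[2].round(1))
E
```

```text
tip tester [-200.2 -132.   178.5] panel [ -99.7 -132.   144. ] z axis [ 0.171  0.036 -0.985]
tab z now 108.5 before 60.2 model 108.0
rock far z now 59.7 before 62.3 model 60.4
rock near z now 59.5 before 56.5 model 58.1
k3 z now 58.7 before 60.0 model 59.2
start z now 61.0 before 59.7 model 60.1
```

View pics/l.png

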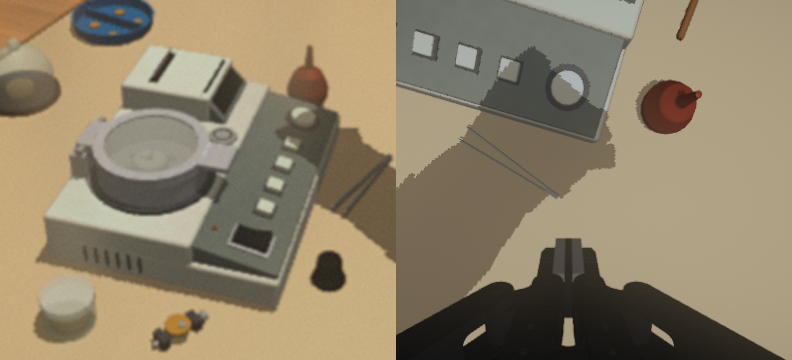

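The lid is shut at about (150,150), the rocker has tipped over, the keys are up and nothing else has moved. I'll hand it in.

```bash
python3 -c "
from cell import ticket
print(ticket.sign_off())"
```

```text
the job is handed in; nothing more can be done
None
```

I did the four steps in the order asked, with the fingers shut, and handed the job in at about 15 s of the 54 s allowed:

1. **Rocker:** I pressed the raised half to its stop at 18 N, with the tip about 6 mm above the panel. Depth readings then showed the far half about 3 mm lower and the near half about 3 mm higher than at the start.
2. **Lid:** I pushed it down to a hard stop at 20 N. The tab then read 108.5 mm high; fully shut is 108 mm.
3. **Key 3:** I pressed it to its stop at 24 N. It came back up, reading 58.7 mm against an expected 59.2 mm.
4. **Start key:** I pressed it to its stop at 18 N. It came back up, reading 61.0 mm against an expected 60.1 mm.

In the last pictures the watch is in the chamber. The things in view lie where they were, and the robot is clear of everything.

**What went wrong or disagreed:**
- My first approach to the rocker ran into the last joint's range limit. I turned the tool by 16° and went on; nothing was touched.
- The wrist camera and the fixed cameras disagreed by about 2 mm. I split the difference.
- The other keys showed as up in the pictures, but I did not measure them separately.

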